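# Free the vial carousel: selector to the dot, then hold the index plunger out

## Task

I want to turn the vial carousel by hand, so please free it: first turn the bar-shaped selector on top of the drive box until its pointer clicks in at the round dot, and only then pull the carousel's sprung index plunger straight up, fully back to its stop, so that the pin is clear of its seat hole in the disc. Leave the vials standing in the disc undisturbed, and finish while still gripping the plunger and holding it fully up; do not let it go.

Things in the scene. Friction and masses are not known exactly. Their poses are not given: they have to be found in the camera images.
- drive_box: Grey drive box fixed to the worktop, 130 x 110 x 50 mm, selector in the middle of its top. Origin: centre of underside, z up. Four black marks lie on the top 39 mm from the selector's axis, at -1.05, -0.35, +0.35 and +1.05 rad from the box's +x axis (anticlockwise from above): the one at +0.35 is the round dot (10 mm across), the others are thin lines (9 x 2 mm).
- selector (a joint): Selector angle, rad, growing anticlockwise from above; the pointer's direction is (value - 1.05) rad from the drive box's +x axis. Clicks into detents at the marks: 0, 0.7, 1.4 (the round dot), 2.1; stops at -0.05 and 2.15. Starts between 0 and 0.85, mostly at the first or second line. About 0.04 N m takes it over a click; it stays where it clicks in.
- selector_grip (a point): Middle of the selector's black bar grip, on its upright axis, 70 mm above the worktop. The bar is 13 mm thick, spans 54 to 86 mm above the worktop, and runs 20 mm back from the axis and 26 mm forward to its narrower pointer nose; below it is a round skirt of 17 mm radius. This point's x axis points where the pointer (white line on top) points.
- carousel: Vial carousel fixed to the worktop; origin on the worktop, z up. Grey base 215 x 170 mm, 18 mm high; aluminium disc of 72 mm radius, top 34 mm high, axis 20 mm towards +x from the origin. At the -x end a bracket's level arm (30 mm wide, along x, top 62 mm high) carries the plunger's barrel (23 mm across, top 78 mm high) 38 mm towards -x from the origin. The plunger's pin locks the disc.
- plunger (a joint): How far the sprung index plunger is pulled up, m: 0 seated (pin in the seat hole), 0.020 fully back at its stop; the pin leaves the hole at about 0.012. The spring pulls it down with about 5 N when seated and 11 N when fully back; it snaps home when let go.
- plunger_grip (a point): Centre of the plunger's pull knob: upright black fluted cylinder 27 mm across, 28 mm high; seated it spans 80 to 108 mm above the worktop, with this point at 94 mm. It moves straight up. The bracket arm under it runs along the carousel's x axis and the vials stand towards +x, so fingers have most room on its +y and -y sides (carousel axes).
- vial_a_mid (a point): Centre, half-way up, of a capped glass vial 29 mm across and 54 mm high standing loose in the +x, +y well (seen along the carousel's own axes) of the carousel's disc; bystander, its top is 88 mm above the worktop.
- vial_b_mid (a point): Centre, half-way up, of a capped glass vial 29 mm across and 54 mm high standing loose in the +x, -y well (seen along the carousel's own axes) of the carousel's disc; bystander, its top is 88 mm above the worktop.
- vial_c_mid (a point): Centre, half-way up, of a capped glass vial 29 mm across and 51 mm high standing loose in the +y well (seen along the carousel's own axes) of the carousel's disc; bystander, its top is 85 mm above the worktop.
Mind the look-alikes: they are no part of the job. Leave any brown, pink or turquoise look-alike of the drive_box alone.

How it is judged:
By the outcome, as a careful person would: the job done as asked, in the order asked, and still so for the second after the job is handed in, while the arm keeps its last pose, push and grip.
It also fails if it takes over 45 s, if anything falls off the work surface, if the arm or the gripper's body presses on something with over 40 N, if the wrist force passes 120 N, or if a joint passes its speed limit or range.

## Robot

A 7-joint arm with a two-finger parallel gripper is mounted at the origin on a cart in front of the work surface, level with it; the furniture and walls round the work are solid. World frame = base frame: x ahead of the robot, y to its left, z up, the work surface at z = 0. Lengths are in m, angles in rad, forces in N, time in s.
With the tool pointing down it reaches from about 0.4 to 0.875 m from the base axis. Payload 19.3 kg.
Tool frame: the origin (TCP) lies midway between the tips of the shut fingers; the grasp point (between the pads) lies 19 mm behind it; z points along the fingers, y is the line along which they close (so a half turn about z gives the same grasp; the last joint's range is limited). The gripper opens to 85 mm and grips with 20 to 120 N. Pads are 22 mm wide; open, the fingers measure 114 mm over their backs; the gripper's body (76 mm by 85 mm) begins 54 mm behind the grasp point. The pads swing forward as they close: fully open they stand 13 mm farther back than shut.
Start: joints at [1.228, 0.521, -0.036, 1.599, 0.021, 1.021, -0.113], TCP at [0.168, -0.602, 0.231] pointing down, gripper open.
Joint ranges: [-2.91, 2.91], [-0.3, 2.13], [-1.5, 1.42], [0.17, 2.43], [-1.26, 4.41], [0.16, 1.93], [-2.52, 2.52]. Speed limits (rad/s): [1.89, 1.89, 2.39, 2.39, 3.01, 3.01, 3.01].

## Interface

Orientations are given as a unit quaternion [x, y, z, w].
In Python, from cell import r gives the robot as it stands.
- The arm moves only by the tool drive_tool, never from a script. Its argument "rows" is a list of rows, each an object of numbers: "tx", "ty", "tz": the shift along the tool's x, y, z in m; "rx", "ry", "rz": the turn, a rotation vector about the tool's x, y, z in degrees. A call has 1 to 5 rows; each row is the pose to reach, as a shift and turn from the pose commanded when the call began, along the tool's axes at that moment; what a row does not reach only later rows make up. A row lasts 1/12 s, in which the tool goes at most 41.7 mm and 7.16 degrees, less where a joint would pass 70% of its speed; a pose out of reach is approached as far as the arm can. A call with a gripper value outside its range is refused whole. "claw" is the closure, from 0 (fully open) to 1 (shut), set as the call begins (left out, the last holds). The fingers move at their own pace and stop on an object; "squeeze" is the grip in N (left out, the last holds). Time passes only in rows, so rows that repeat a pose let the fingers close. It gives the time, the measured TCP pose, the force, the opening and the grip force at its end, in the units of the state.
- r.get_obs(): the state, without advancing time (a new reading comes with each control period).
- r.camera(name): name is "scene" or "top" or "wrist"; returns the picture (480x640x3 uint8, red, green, blue); there is no depth.
- r.camera_params(name): a dict with "fov_y" (degrees; the focal length in pixels is half the picture's height over the tangent of half this angle, whatever the lens; pixels are square), "cx", "cy" (the principal point, pixels), "pose" (4x4, takes a point from camera to world coordinates). Camera axes: x right, y down, z forward; pixel columns grow to the right and rows downward; lengths in m; the calibration is good to about 2 mm. A picture is of the moment at which its call begins: read the wrist's pose just before it. camera_params takes no time and is no camera call; for the wrist camera it gives the pose at the moment of the call.
- r.hand_in(): hands the job in; it is judged then, once.
The state is a dict: "clock": time; "qpos": joint angles; "qd": joint speeds; "tau": joint torques, N m; "position": TCP position; "eef_rot": TCP orientation; "contact_force": force on the tool from outside, world axes, zero at the start; "ft_torque": the same for the moment, N m; "grip_width": finger opening in m; "grip_force": force on a finger pad.
Only numpy, scipy, OpenCV 4.12 (cv2) and the standard library are available. Lean on these libraries where they do the work, as an engineer would, in place of code of your own. Each camera call takes 0.05 s, during which the arm holds its last target. There are 200 camera calls.

## Working session

There is one attempt and no reset: what is moved stays moved. The work goes in short steps, Python scripts to look and compute and a tool call to move; the robot and the scene stay as the last step left them, time stands still between calls to the robot, and variables do not carry over. Pictures are saved under pics/ and viewed, at most 10 in all, crops included, and the job is handed in when it is done.

Besides the shell and the picture viewer there is one more tool, called after "Emit:" as name(argument=value, ...), one argument or row to a line, values as JSON. drive_tool: Moves the arm, as the interface text tells. Its arguments: {"type":"object","properties":{"rows":{"type":"array","items":{"type":"object","properties":{"tx":{"type":"number"},"ty":{"type":"number"},"tz":{"type":"number"},"rx":{"type":"number"},"ry":{"type":"number"},"rz":{"type":"number"}}}},"claw":{"type":"number"},"squeeze":{"type":"number"}},"required":["rows"]}

```bash
mkdir -p pics
python3 - <<'E'
from cell import r
import cv2,numpy as np
for n in ("scene","top"):
    im=r.camera(n); cv2.imwrite(f"pics/{n}0.png",im[:,:,::-1])
    p=r.camera_params(n); print(n,p["fov_y"],p["cx"],p["cy"],np.round(p["pose"],4).tolist())
o=r.get_obs(); print(o["clock"],o["position"],o["eef_rot"],o["grip_width"])
E
```

```text
scene 55.45732762123932 313.57022793539323 240.46612026407024 [[-0.8898, -0.241, 0.3874, 0.1414], [-0.4562, 0.4846, -0.7464, 0.6868], [-0.0078, -0.8409, -0.5411, 0.6035], [0.0, 0.0, 0.0, 1.0]]
top 48.60576205302083 328.0233576539921 247.30620944141572 [[-0.0069, -0.979, 0.2039, 0.3072], [-1.0, 0.0081, 0.0051, -0.0634], [-0.0067, -0.2038, -0.979, 1.092], [0.0, 0.0, 0.0, 1.0]]
0.1 [ 0.16826046 -0.60160688  0.23077226] [ 9.90714421e-01  1.35958290e-01 -1.09897131e-04 -5.16248151e-04] 0.0852290483643295
```

View pics/top0.png

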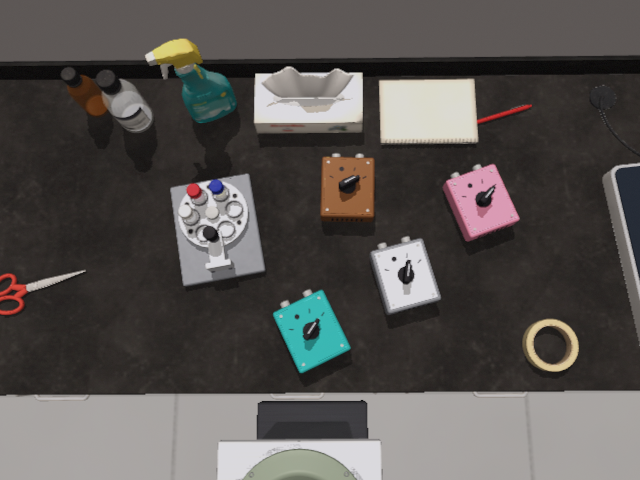

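View pics/scene0.png

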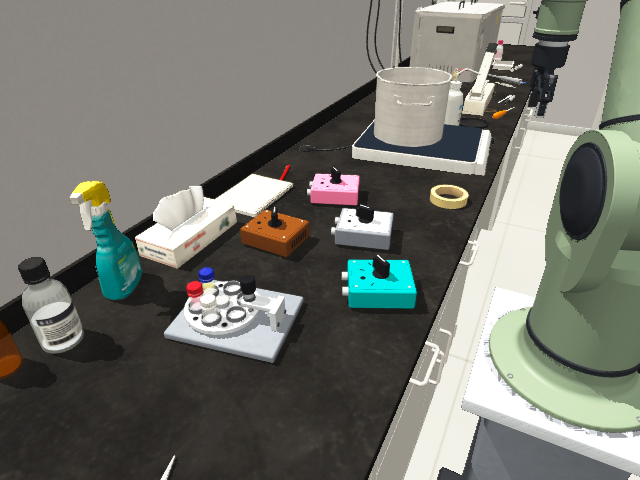

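The top view shows the grey drive box at about (405,275), with its selector at (406,273). The carousel is at (217,230), with its knob at (210,233). I'll zoom in on both.

Run:
```python
import cv2,numpy as np
im=cv2.imread("pics/top0.png")
a=cv2.resize(im[230:320,360:450],(540,540),interpolation=cv2.INTER_CUBIC)
cv2.imwrite("pics/c1.png",a)
b=cv2.resize(im[165:295,160:275],None,fx=4.5,fy=4.5,interpolation=cv2.INTER_CUBIC);cv2.imwrite("pics/c2.png",b)
```

```text
(no output)
```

View pics/c1.png

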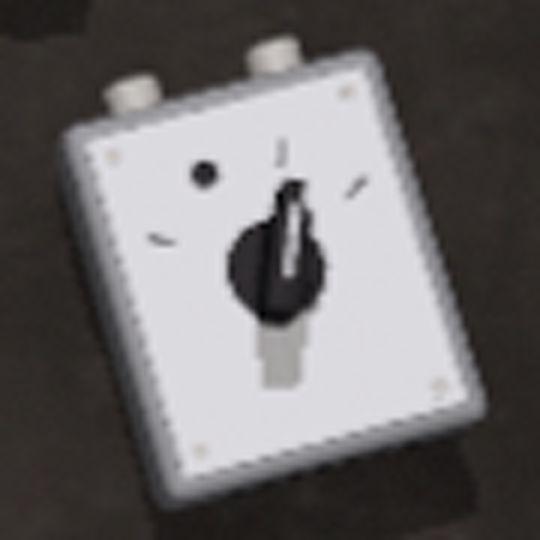

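View pics/c2.png

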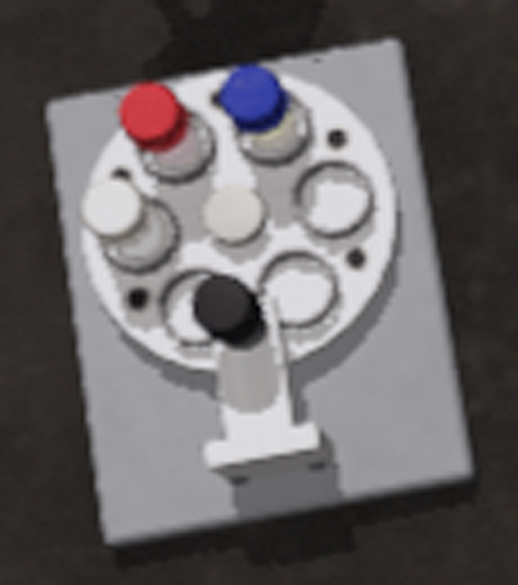

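The first crop shows the dot at (204,174), the lines at (160,240), (281,152) and (357,186), and the pointer near the second line. The second crop shows the knob top at (226,304) and the base corners at (48,103), (400,40), (470,478) and (107,543).

```bash
cat > h.py <<'E'
import numpy as np
from scipy.spatial.transform import Rotation as R
def ray(p,uv,z):
    P=np.array(p["pose"]);f=240/np.tan(np.radians(p["fov_y"]/2))
    d=P[:3,:3]@[(uv[0]-p["cx"])/f,(uv[1]-p["cy"])/f,1]
    return (P[:3,3]+d*(z-P[2,3])/d[2])
def proj(p,X):
    P=np.array(p["pose"]);f=240/np.tan(np.radians(p["fov_y"]/2))
    c=P[:3,:3].T@(np.array(X)-P[:3,3]); return c[:2]/c[2]*f+[p["cx"],p["cy"]]
E
python3 - <<'E'
from cell import r
from h import *
from scipy.optimize import least_squares
p=r.camera_params("top")
S=lambda c,k,o:((np.array(c)+.5)/k-.5)+o
c1=lambda c,z:ray(p,S(c,6,(360,230)),z)[:2]
c2=lambda c,z:ray(p,S(c,4.5,(160,165)),z)[:2]
m=np.array([c1(c,.05) for c in [(357,186),(281,152),(204,174),(160,240)]])
a=np.array([-1.05,-.35,.35,1.05])
f=lambda v:(np.c_[v[0]+.039*np.cos(a+v[2]),v[1]+.039*np.sin(a+v[2])]-m).ravel()
s=least_squares(f,[*m.mean(0),0]);print("box",s.x,"res mm",np.round(s.fun*1e3,1))
sc=np.array([c1(c,.05) for c in [(112,157),(347,92),(438,386),(200,452)]]);print("screws centre",sc.mean(0))
t=c1((293,192),.086);b=c1((290,275),.086);print("white line",t,b,np.arctan2(*(t-b)[::-1]),"from axis",np.arctan2(*(t-s.x[:2])[::-1]),np.linalg.norm(t-s.x[:2]))
k=c2((226,304),.108);q=np.array([c2(c,.018) for c in [(48,103),(400,40),(470,478),(107,543)]]);o=q.mean(0)
print("knob",k,"base",o,"sides",[np.linalg.norm(q[i]-q[i-1]) for i in range(4)],"dist",np.linalg.norm(k-o))
x=q[0]+q[1]-q[2]-q[3];print("car yaw sides",np.arctan2(x[1],x[0]),"knob",np.arctan2(*(o-k)[::-1]))
o=r.get_obs();print(R.from_quat(o["eef_rot"]).as_matrix().round(3))
E
```

```text
box [ 0.46831493 -0.21099204  0.26417595] res mm [ 0.2  0.4 -0.2 -0.1 -0.  -0.1  0.1 -0.1]
screws centre [ 0.46770473 -0.21044483]
white line [ 0.4874316  -0.21235145] [ 0.46060042 -0.21038523] -0.07315044300746436 from axis -0.07099155761952682 0.0191649435719099
knob [0.54347071 0.16676411] base [0.57320139 0.17420718] sides [np.float64(0.21217622155126334), np.float64(0.16776384135773081), np.float64(0.21313617350390748), np.float64(0.16643749667466218)] dist 0.03064820315773948
car yaw sides 0.17678677876406154 knob 0.24530796184120537
[[ 0.963  0.269 -0.   ]
 [ 0.269 -0.963  0.001]
 [-0.    -0.001 -1.   ]]
```

Emit:
drive_tool(
  rows=[
    {"tx":0.033,"ty":-0.025},
    {"tx":0.066,"ty":-0.05},
    {"tx":0.099,"ty":-0.075},
    {"tx":0.132,"ty":-0.1},
    {"tx":0.165,"ty":-0.125},
  ],
  claw=0.2,
  squeeze=50,
)

```text
invalid input at $.rows[0]: expected keys tx, ty, tz, rx, ry, rz
```

Emit:
drive_tool(
  rows=[
    {"tx":0.033,"ty":-0.025},
    {"tx":0.066,"ty":-0.05},
    {"tx":0.099,"ty":-0.075},
    {"tx":0.132,"ty":-0.1},
    {"tx":0.165,"ty":-0.125},
  ],
)

```text
invalid input at $.rows[0]: expected keys tx, ty, tz, rx, ry, rz
```

Emit:
drive_tool(
  rows=[
    {"tx":0.022,"ty":-0.016,"rz":6},
    {"tx":0.043,"ty":-0.03,"rz":12},
    {"tx":0.064,"ty":-0.046,"rz":18},
    {"tx":0.064,"ty":-0.046,"rz":20},
    {"tx":0.064,"ty":-0.046,"rz":20},
  ],
)

```text
invalid input at $.rows[0]: expected keys tx, ty, tz, rx, ry, rz
```

Emit:
drive_tool(
  rows=[
    {"tx":0.033,"ty":-0.025,"tz":0,"rx":0,"ry":0,"rz":0},
    {"tx":0.066,"ty":-0.05,"tz":0,"rx":0,"ry":0,"rz":0},
    {"tx":0.099,"ty":-0.075,"tz":0,"rx":0,"ry":0,"rz":0},
    {"tx":0.132,"ty":-0.1,"tz":0,"rx":0,"ry":0,"rz":0},
    {"tx":0.165,"ty":-0.125,"tz":0,"rx":0,"ry":0,"rz":0},
  ],
  claw=0.2,
  squeeze=50,
)

```text
clock: 0.52
position: [0.2942, -0.4353, 0.2312]
eef_rot: [0.991, 0.136, -0.0, -0.0]
contact_force: [1.7, -0.9, 0.4]
grip_width: 0.0682
grip_force: 0.0
```

Emit:
drive_tool(
  rows=[
    {"tx":0.033,"ty":-0.025,"tz":0,"rx":0,"ry":0,"rz":0},
    {"tx":0.066,"ty":-0.05,"tz":0,"rx":0,"ry":0,"rz":0},
    {"tx":0.099,"ty":-0.075,"tz":0,"rx":0,"ry":0,"rz":0},
    {"tx":0.132,"ty":-0.1,"tz":0,"rx":0,"ry":0,"rz":0},
    {"tx":0.165,"ty":-0.125,"tz":0,"rx":0,"ry":0,"rz":0},
  ],
)

```text
clock: 0.93
position: [0.4195, -0.2704, 0.2313]
eef_rot: [0.991, 0.136, -0.0, -0.0]
contact_force: [1.5, -0.4, -0.3]
grip_width: 0.0684
grip_force: 0.0
```

Emit:
drive_tool(
  rows=[
    {"tx":0.022,"ty":-0.016,"tz":0,"rx":0,"ry":0,"rz":6},
    {"tx":0.043,"ty":-0.03,"tz":0,"rx":0,"ry":0,"rz":12},
    {"tx":0.064,"ty":-0.046,"tz":0,"rx":0,"ry":0,"rz":18},
    {"tx":0.064,"ty":-0.046,"tz":0,"rx":0,"ry":0,"rz":20},
    {"tx":0.064,"ty":-0.046,"tz":0,"rx":0,"ry":0,"rz":20},
  ],
)

```text
clock: 1.35
position: [0.4686, -0.2093, 0.231]
eef_rot: [0.999, -0.038, -0.0, -0.0]
contact_force: [-0.6, -0.6, 0.2]
grip_width: 0.0684
grip_force: 0.0
```

Run:
```python
from cell import r
from h import *
import cv2
p=r.camera_params("wrist");im=r.camera("wrist")
cv2.imwrite("pics/w1.png",im[:,:,::-1]);o=r.get_obs()
print(o["position"],R.from_quat(o["eef_rot"]).as_euler("xyz"),np.array(p["pose"])[:3,3],p["fov_y"])
for X in [(.468,-.211,.086),(.468,-.211,.05),(.468+.039*np.cos(.614),-.211+.039*np.sin(.614),.05),(.468+.026*np.cos(-.08),-.211+.026*np.sin(-.08),.086)]: print(proj(p,X).round(1))
```

```text
[ 0.46797137 -0.21040759  0.23103635] [ 3.14154380e+00  7.06570047e-04 -7.43520243e-02] [ 0.53896067 -0.21504649  0.37361516] 66.09060036188393
[323.  226.7]
[322.9 217. ]
[294.5 183.3]
[323.2 194.4]
```

View pics/w1.png

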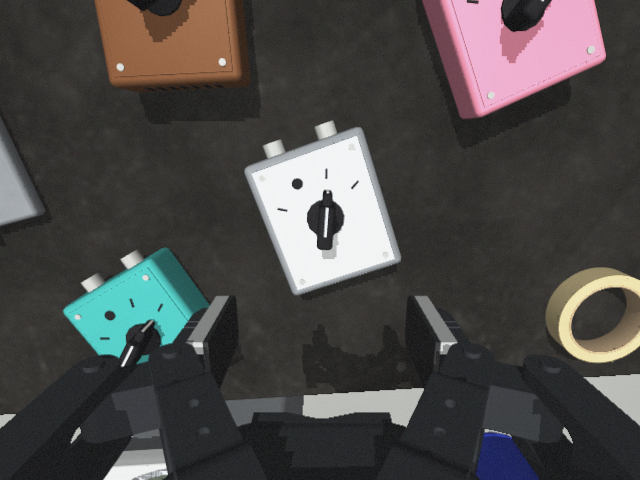

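The wrist view shows the dot at (297,183) and the skirt at (325,218). Both lie within 2 mm of the top-camera estimate, so I'll descend.

Emit:
drive_tool(
  rows=[
    {"tx":0,"ty":0.0015,"tz":0.035,"rx":0,"ry":0,"rz":0.7},
    {"tx":0,"ty":0.0015,"tz":0.07,"rx":0,"ry":0,"rz":0.7},
    {"tx":0,"ty":0.0015,"tz":0.105,"rx":0,"ry":0,"rz":0.7},
    {"tx":0,"ty":0.0015,"tz":0.14,"rx":0,"ry":0,"rz":0.7},
    {"tx":0,"ty":0.0015,"tz":0.16,"rx":0,"ry":0,"rz":0.7},
  ],
  claw=0.5,
)

```text
clock: 1.82
position: [0.4659, -0.2127, 0.0682]
eef_rot: [0.999, -0.044, -0.001, -0.0]
contact_force: [-0.6, 0.3, -1.2]
grip_width: 0.0427
grip_force: 0.0
```

Emit:
drive_tool(
  rows=[
    {"tx":0,"ty":0,"tz":0.008,"rx":0,"ry":0,"rz":0},
    {"tx":0,"ty":0,"tz":0.013,"rx":0,"ry":0,"rz":0},
    {"tx":0,"ty":0,"tz":0.013,"rx":0,"ry":0,"rz":0},
  ],
)

```text
clock: 2.07
position: [0.4677, -0.2127, 0.0583]
eef_rot: [0.999, -0.044, -0.0, -0.0]
contact_force: [-0.2, -0.6, -0.2]
grip_width: 0.043
grip_force: 0.0
```

Emit:
drive_tool(
  rows=[
    {"tx":0,"ty":0,"tz":0,"rx":0,"ry":0,"rz":0},
    {"tx":0,"ty":0,"tz":0,"rx":0,"ry":0,"rz":0},
    {"tx":0,"ty":0,"tz":0,"rx":0,"ry":0,"rz":0},
    {"tx":0,"ty":0,"tz":0,"rx":0,"ry":0,"rz":0},
    {"tx":0,"ty":0,"tz":0,"rx":0,"ry":0,"rz":0},
  ],
  claw=1,
  squeeze=30,
)

```text
clock: 2.48
position: [0.4687, -0.2126, 0.0596]
eef_rot: [0.999, -0.044, 0.001, 0.0]
contact_force: [-1.5, -1.1, 8.8]
grip_width: 0.0123
grip_force: 34.2
```

Emit:
drive_tool(
  rows=[
    {"tx":0,"ty":0,"tz":-0.002,"rx":0,"ry":0,"rz":0},
    {"tx":0,"ty":0,"tz":-0.002,"rx":0,"ry":0,"rz":-6},
    {"tx":0,"ty":0,"tz":-0.002,"rx":0,"ry":0,"rz":-12},
    {"tx":0,"ty":0,"tz":-0.002,"rx":0,"ry":0,"rz":-18},
    {"tx":0,"ty":0,"tz":-0.002,"rx":0,"ry":0,"rz":-24},
  ],
)

```text
clock: 2.9
position: [0.4683, -0.2125, 0.0604]
eef_rot: [0.986, 0.167, 0.0, 0.0]
contact_force: [4.5, -1.8, -18.6]
grip_width: 0.0123
grip_force: 33.3
```

Emit:
drive_tool(
  rows=[
    {"tx":0,"ty":0,"tz":0,"rx":0,"ry":0,"rz":-5},
    {"tx":0,"ty":0,"tz":0,"rx":0,"ry":0,"rz":-10},
    {"tx":0,"ty":0,"tz":0,"rx":0,"ry":0,"rz":-14},
    {"tx":0,"ty":0,"tz":0,"rx":0,"ry":0,"rz":-16.5},
    {"tx":0,"ty":0,"tz":0,"rx":0,"ry":0,"rz":-16.5},
  ],
)

```text
clock: 3.32
position: [0.4682, -0.2124, 0.0604]
eef_rot: [0.952, 0.306, 0.0, 0.0]
contact_force: [4.9, -0.8, -17.4]
grip_width: 0.0124
grip_force: 33.5
```

Emit:
drive_tool(
  rows=[
    {"tx":0,"ty":0,"tz":0,"rx":0,"ry":0,"rz":0},
    {"tx":0,"ty":0,"tz":0,"rx":0,"ry":0,"rz":0},
    {"tx":0,"ty":0,"tz":0,"rx":0,"ry":0,"rz":0},
  ],
)

```text
clock: 3.57
position: [0.4682, -0.2124, 0.0604]
eef_rot: [0.953, 0.304, 0.0, 0.0]
contact_force: [6.1, -2.5, -17.6]
grip_width: 0.0124
grip_force: 33.5
```

Run:
```python
from cell import r
from h import *
o=r.get_obs()
print(o["position"],R.from_quat(o["eef_rot"]).as_euler("xyz"),o["ft_torque"],o["contact_force"],o["grip_width"],o["qpos"])
```

```text
[ 0.46817941 -0.21237731  0.06039528] [ 3.14103627e+00 -4.11607577e-04  6.18428074e-01] [-0.44430183 -0.99248364 -0.0376546 ] [  6.14946753  -2.54766061 -17.61629549] 0.01242946539398769 [ 0.5218112   0.61982916 -0.28378069  2.00601082  0.31312503  0.55632056
 -0.93184859]
```

Emit:
drive_tool(
  rows=[
    {"tx":0,"ty":0,"tz":0.001,"rx":0,"ry":0,"rz":0},
    {"tx":0,"ty":0,"tz":0,"rx":0,"ry":0,"rz":0},
    {"tx":0,"ty":0,"tz":0,"rx":0,"ry":0,"rz":0},
    {"tx":0,"ty":0,"tz":0,"rx":0,"ry":0,"rz":0},
  ],
  claw=0.5,
)

```text
clock: 3.9
position: [0.4681, -0.2123, 0.0607]
eef_rot: [0.953, 0.304, 0.0, 0.0]
contact_force: [0.9, -0.1, -0.4]
grip_width: 0.0429
grip_force: 0.0
```

Emit:
drive_tool(
  rows=[
    {"tx":0,"ty":0,"tz":-0.035,"rx":0,"ry":0,"rz":0},
    {"tx":0,"ty":0,"tz":-0.07,"rx":0,"ry":0,"rz":0},
    {"tx":0,"ty":0,"tz":-0.105,"rx":0,"ry":0,"rz":0},
    {"tx":0,"ty":0,"tz":-0.14,"rx":0,"ry":0,"rz":0},
    {"tx":0,"ty":0,"tz":-0.16,"rx":0,"ry":0,"rz":0},
  ],
)

```text
clock: 4.32
position: [0.4687, -0.2123, 0.2241]
eef_rot: [0.953, 0.304, 0.001, 0.001]
contact_force: [-0.1, -0.2, -0.4]
grip_width: 0.0427
grip_force: 0.0
```

Run:
```python
from cell import r
from h import *
import cv2
p=r.camera_params("wrist");im=r.camera("wrist")
u=proj(p,(.468,-.212,.06)).round().astype(int);print(u)
c=im[max(u[1]-70,0):u[1]+70,u[0]-80:u[0]+80]
cv2.imwrite("pics/w2.png",cv2.resize(c,None,fx=4,fy=4,interpolation=cv2.INTER_CUBIC)[:,:,::-1])
o=r.get_obs();print(o["position"],R.from_quat(o["eef_rot"]).as_euler("xyz"))
```

```text
[320 221]
[ 0.46974113 -0.21277019  0.22644715] [ 3.13563067 -0.00346926  0.61816735]
```

View pics/w2.png

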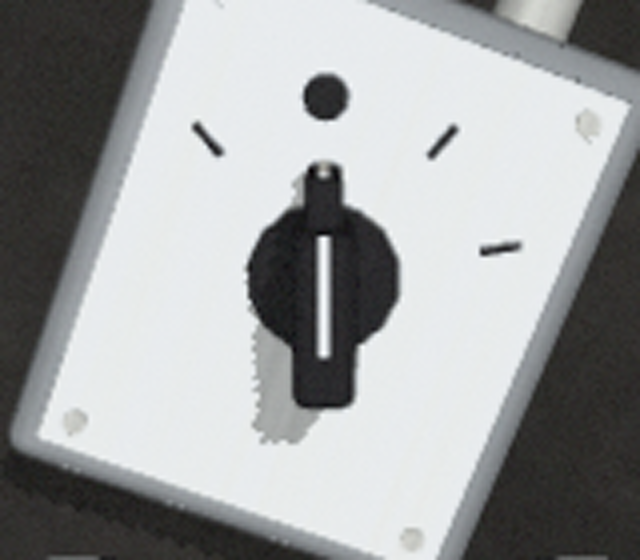

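The crop shows the pointer line at (323,240–355), aimed at the dot at (325,97), so the selector has clicked in there. Next is the plunger.

Emit:
drive_tool(
  rows=[
    {"tx":0.026,"ty":-0.025,"tz":0,"rx":0,"ry":0,"rz":0},
    {"tx":0.052,"ty":-0.05,"tz":0,"rx":0,"ry":0,"rz":0},
    {"tx":0.078,"ty":-0.075,"tz":0,"rx":0,"ry":0,"rz":0},
    {"tx":0.104,"ty":-0.1,"tz":0,"rx":0,"ry":0,"rz":0},
    {"tx":0.13,"ty":-0.126,"tz":0,"rx":0,"ry":0,"rz":0},
  ],
  claw=0.2,
)

```text
clock: 4.78
position: [0.5008, -0.0326, 0.2206]
eef_rot: [0.953, 0.304, 0.0, 0.0]
contact_force: [1.9, -0.3, 0.5]
grip_width: 0.0686
grip_force: 0.0
```

Emit:
drive_tool(
  rows=[
    {"tx":0.026,"ty":-0.025,"tz":0,"rx":0,"ry":0,"rz":5},
    {"tx":0.052,"ty":-0.05,"tz":0,"rx":0,"ry":0,"rz":10},
    {"tx":0.078,"ty":-0.075,"tz":0,"rx":0,"ry":0,"rz":15},
    {"tx":0.104,"ty":-0.1,"tz":0,"rx":0,"ry":0,"rz":20},
    {"tx":0.13,"ty":-0.126,"tz":0,"rx":0,"ry":0,"rz":25},
  ],
)

```text
clock: 5.2
position: [0.5338, 0.1455, 0.2205]
eef_rot: [0.996, 0.089, 0.0, 0.0]
contact_force: [0.8, -0.8, -0.6]
grip_width: 0.0683
grip_force: 0.0
```

Emit:
drive_tool(
  rows=[
    {"tx":0.0,"ty":0,"tz":0,"rx":0,"ry":0,"rz":0},
    {"tx":0,"ty":0,"tz":0,"rx":0,"ry":0,"rz":0},
    {"tx":0,"ty":0,"tz":0,"rx":0,"ry":0,"rz":0},
  ],
)

```text
clock: 5.45
position: [0.5335, 0.1436, 0.2202]
eef_rot: [0.996, 0.091, -0.0, 0.0]
contact_force: [0.5, 0.1, 0.1]
grip_width: 0.0683
grip_force: 0.0
```

Run:
```python
from cell import r
from h import *
import cv2
p=r.camera_params("wrist");im=r.camera("wrist")
cv2.imwrite("pics/w3.png",im[:,:,::-1])
o=r.get_obs();print(o["position"],R.from_quat(o["eef_rot"]).as_euler("xyz"))
for k in [(.5435,.1668),(.536,.1675)]: print(proj(p,(*k,.108)))
np.save("w3pose.npy",p["pose"])
```

```text
[0.53366166 0.14298363 0.22027626] [3.14107687e+00 2.13682834e-04 1.81885262e-01]
[291.14102333 217.72235864]
[288.47426441 227.68722944]
```

View pics/w3.png

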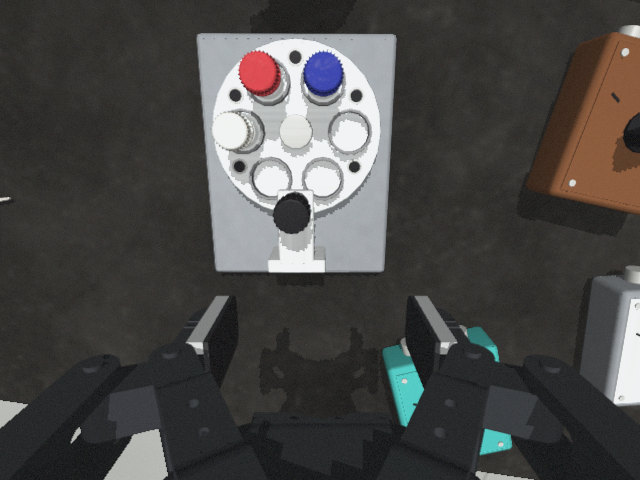

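The wrist view shows the knob top at (292,214), which agrees with the direct top-view fix of about (0.545, 0.167). The base edges are level in the picture, so the yaw is right.

Emit:
drive_tool(
  rows=[
    {"tx":0.015,"ty":-0.0216,"tz":0.005,"rx":0,"ry":0,"rz":0},
    {"tx":0.015,"ty":-0.0216,"tz":0.03,"rx":0,"ry":0,"rz":0},
    {"tx":0.015,"ty":-0.0216,"tz":0.06,"rx":0,"ry":0,"rz":0},
    {"tx":0.015,"ty":-0.0216,"tz":0.08,"rx":0,"ry":0,"rz":0},
    {"tx":0.015,"ty":-0.0216,"tz":0.08,"rx":0,"ry":0,"rz":0},
  ],
)

```text
clock: 5.92
position: [0.5429, 0.1657, 0.1369]
eef_rot: [0.996, 0.09, -0.003, 0.001]
contact_force: [-0.4, -0.9, -0.4]
grip_width: 0.0687
grip_force: 0.0
```

Run:
```python
from cell import r
from h import *
import cv2
p=r.camera_params("wrist");im=r.camera("wrist")
cv2.imwrite("pics/w4.png",im[:,:,::-1])
o=r.get_obs();print(o["position"],R.from_quat(o["eef_rot"]).as_euler("xyz"))
print(proj(p,(.545,.167,.108)))
```

```text
[0.54383425 0.16626258 0.13917128] [3.14088521e+00 3.07758218e-03 1.80856093e-01]
[318.72225385 276.77193037]
```

View pics/w4.png

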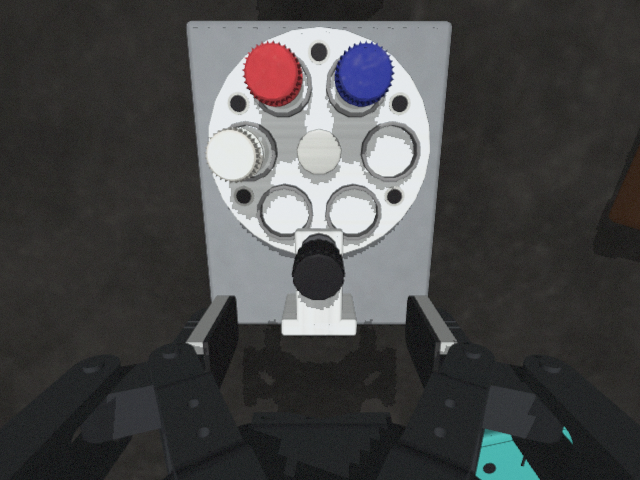

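The knob top is at (318,274), against a predicted (319,277). It's centred to about 1 mm, so I'll descend and grip.

Emit:
drive_tool(
  rows=[
    {"tx":0.002,"ty":0,"tz":0.02,"rx":0,"ry":0,"rz":0},
    {"tx":0.002,"ty":0,"tz":0.04,"rx":0,"ry":0,"rz":0},
    {"tx":0.002,"ty":0,"tz":0.055,"rx":0,"ry":0,"rz":0},
    {"tx":0.002,"ty":0,"tz":0.063,"rx":0,"ry":0,"rz":0},
    {"tx":0.002,"ty":0,"tz":0.063,"rx":0,"ry":0,"rz":0},
  ],
)

```text
clock: 6.38
position: [0.5466, 0.1676, 0.0773]
eef_rot: [0.996, 0.091, -0.0, 0.0]
contact_force: [-0.7, 0.1, -0.4]
grip_width: 0.068
grip_force: 0.0
```

Emit:
drive_tool(
  rows=[
    {"tx":0,"ty":0,"tz":0,"rx":0,"ry":0,"rz":0},
    {"tx":0,"ty":0,"tz":0,"rx":0,"ry":0,"rz":0},
    {"tx":0,"ty":0,"tz":0,"rx":0,"ry":0,"rz":0},
    {"tx":0,"ty":0,"tz":0,"rx":0,"ry":0,"rz":0},
    {"tx":0,"ty":0,"tz":0,"rx":0,"ry":0,"rz":0},
  ],
  claw=1,
  squeeze=70,
)

```text
clock: 6.8
position: [0.5471, 0.1682, 0.0785]
eef_rot: [0.996, 0.091, 0.001, -0.0]
contact_force: [-3.3, -1.4, 12.2]
grip_width: 0.0245
grip_force: 68.0
```

Emit:
drive_tool(
  rows=[
    {"tx":0,"ty":0,"tz":0,"rx":0,"ry":0,"rz":0},
    {"tx":0,"ty":0,"tz":0,"rx":0,"ry":0,"rz":0},
    {"tx":0,"ty":0,"tz":0,"rx":0,"ry":0,"rz":0},
  ],
)

```text
clock: 7.05
position: [0.5471, 0.1682, 0.0786]
eef_rot: [0.996, 0.091, 0.001, -0.0]
contact_force: [-2.8, -2.1, 11.6]
grip_width: 0.0242
grip_force: 68.0
```

Emit:
drive_tool(
  rows=[
    {"tx":0,"ty":0,"tz":-0.003,"rx":0,"ry":0,"rz":0},
    {"tx":0,"ty":0,"tz":-0.006,"rx":0,"ry":0,"rz":0},
    {"tx":0,"ty":0,"tz":-0.009,"rx":0,"ry":0,"rz":0},
    {"tx":0,"ty":0,"tz":-0.012,"rx":0,"ry":0,"rz":0},
    {"tx":0,"ty":0,"tz":-0.012,"rx":0,"ry":0,"rz":0},
  ],
)

```text
clock: 7.47
position: [0.547, 0.1682, 0.0899]
eef_rot: [0.996, 0.091, 0.0, -0.0]
contact_force: [5.5, 1.6, -8.5]
grip_width: 0.024
grip_force: 69.0
```

Emit:
drive_tool(
  rows=[
    {"tx":0,"ty":0,"tz":-0.003,"rx":0,"ry":0,"rz":0},
    {"tx":0,"ty":0,"tz":-0.006,"rx":0,"ry":0,"rz":0},
    {"tx":0,"ty":0,"tz":-0.008,"rx":0,"ry":0,"rz":0},
    {"tx":0,"ty":0,"tz":-0.008,"rx":0,"ry":0,"rz":0},
    {"tx":0,"ty":0,"tz":-0.008,"rx":0,"ry":0,"rz":0},
  ],
)

```text
clock: 7.88
position: [0.547, 0.1682, 0.0973]
eef_rot: [0.996, 0.091, 0.0, -0.0]
contact_force: [8.1, 1.8, -10.8]
grip_width: 0.0244
grip_force: 69.2
```

Emit:
drive_tool(
  rows=[
    {"tx":0,"ty":0,"tz":-0.001,"rx":0,"ry":0,"rz":0},
    {"tx":0,"ty":0,"tz":-0.002,"rx":0,"ry":0,"rz":0},
    {"tx":0,"ty":0,"tz":-0.002,"rx":0,"ry":0,"rz":0},
    {"tx":0,"ty":0,"tz":-0.002,"rx":0,"ry":0,"rz":0},
  ],
)

```text
clock: 8.22
position: [0.547, 0.1682, 0.0988]
eef_rot: [0.996, 0.091, 0.0, -0.0]
contact_force: [9.3, 1.5, -19.2]
grip_width: 0.0239
grip_force: 71.7
```

Emit:
drive_tool(
  rows=[
    {"tx":0,"ty":0,"tz":-0.001,"rx":0,"ry":0,"rz":0},
    {"tx":0,"ty":0,"tz":-0.001,"rx":0,"ry":0,"rz":0},
    {"tx":0,"ty":0,"tz":-0.001,"rx":0,"ry":0,"rz":0},
  ],
)

```text
clock: 8.47
position: [0.5469, 0.1681, 0.099]
eef_rot: [0.996, 0.091, 0.0, -0.0]
contact_force: [15.9, 3.5, -36.1]
grip_width: 0.0239
grip_force: 72.2
```

The plunger has hit its stop: travel is 20.4 mm and the force is rising steeply. I'll ease off slightly, stay against the stop and check it holds.

Emit:
drive_tool(
  rows=[
    {"tx":0,"ty":0,"tz":0.0005,"rx":0,"ry":0,"rz":0},
    {"tx":0,"ty":0,"tz":0.0005,"rx":0,"ry":0,"rz":0},
    {"tx":0,"ty":0,"tz":0.0005,"rx":0,"ry":0,"rz":0},
    {"tx":0,"ty":0,"tz":0.0005,"rx":0,"ry":0,"rz":0},
    {"tx":0,"ty":0,"tz":0.0005,"rx":0,"ry":0,"rz":0},
  ],
)

```text
clock: 8.88
position: [0.5469, 0.1682, 0.0989]
eef_rot: [0.996, 0.091, 0.0, -0.0]
contact_force: [12.7, 1.6, -27.8]
grip_width: 0.0243
grip_force: 73.9
```

Run:
```python
from cell import r
import cv2,numpy as np
a=r.camera("scene")[230:370,150:330];b=r.camera("wrist")
cv2.imwrite("pics/f.png",np.hstack([cv2.resize(a,(400,311)),cv2.resize(b,(400,311))])[:,:,::-1])
o=r.get_obs();print(o["position"],o["contact_force"])
```

```text
[0.54694232 0.16816493 0.09891959] [ 13.69079279   2.555948   -26.78939282]
```

View pics/f.png

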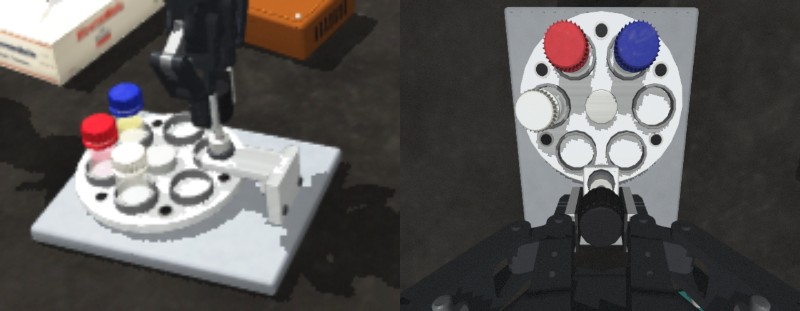

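The left half shows the knob held up, with its shaft exposed at (217,125). All three vials are still standing in their wells.

```bash
python3 -c "
from cell import r
print(r.hand_in())"
```

```text
the job is handed in; nothing more can be done
None
```

The job is handed in: the selector is clicked in at the round dot, the plunger is gripped and held fully up at its stop (about 20 mm), and all three vials are still standing.

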